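# Put a rack of microscope slides into its staining dish and close the lid

### The arm

A 6-joint arm with a two-finger parallel gripper is mounted at the origin on a cart in front of the work surface, level with it; the furniture and walls round the work are solid. World frame = base frame: x ahead of the robot, y to its left, z up, the work surface at z = 0. Lengths are in m, angles in rad, forces in N, time in s.
With the tool pointing down it reaches from about 0.25 to 0.775 m from the base axis. Payload 4 kg.
Tool frame: the origin (TCP) lies midway between the tips of the shut fingers; the grasp point (between the pads) lies 19 mm behind it; z points along the fingers, y is the direction in which the jaws open and shut (so a half turn about z gives the same grasp; the last joint's range is limited). The gripper opens to 85 mm and grips with 20 to 120 N. Pads are 22 mm wide; open, the fingers measure 114 mm over their backs; the gripper's body (76 mm by 85 mm) begins 54 mm behind the grasp point. The pads swing forward as they close: fully open they stand 13 mm farther back than shut.
Start: joints at [-1.407, 0.087, 1.371, -0, 1.684, -0.103], TCP at [0.145, -0.531, 0.231] pointing down, gripper open.
Joint ranges: [-3.1, 3.1], [-0.76, 2.03], [0.27, 2.55], [-1.08, 4.22], [0.17, 2.65], [-2.57, 2.57]. Speed limits (rad/s): [2.79, 2.79, 3.14, 3.14, 3.14, 3.14].

### API

Orientations are given as a unit quaternion [x, y, z, w].
In Python, from plant import env gives the robot as it stands.
- The arm moves only by the tool jog_arm, never from a script. Its arguments are lists of equal length, an entry for each row: "delta_rot": the turn, a rotation vector about the tool's x, y, z in degrees, a list of three; "xyz": the shift along the tool's x, y, z in mm, a list of three; "hand": the closure, from 0 (fully open) to 1 (shut). In form: {"delta_rot": [[wx, wy, wz], ...], "xyz": [[tx, ty, tz], ...], "hand": [hand, ...]}. A call has 1 to 8 rows; each row is the pose to reach, as a shift and turn from the pose measured when the call began, along the tool's axes at that moment; what a row does not reach only later rows make up. A row lasts 1/10 s, in which the tool goes at most 50 mm and 8.59 degrees, less where a joint would pass 70% of its speed; a pose out of reach is approached as far as the arm can. A call with a gripper value outside its range is refused whole. The fingers move at their own pace and stop on an object; "newtons" is the grip in N (left out, the last holds). Time passes only in rows, so rows that repeat a pose let the fingers close. It gives the time, the measured TCP pose, the force and the opening at its end, in the units of the state.
- env.get_state(): the state, without advancing time (a new reading comes with each control period).
- env.read_camera(name): name is "scene" or "top"; returns (picture, depth): 400x640x3 uint8, blue, green, red; 400x640 float32, m along the optical axis (not along the pixel's ray), 0 where there is no reading.
- env.get_calibration(name): a dict with "intrinsics" (3x3 intrinsics, pixels), "distortion" ([k1, k2, p1, p2, k3] as OpenCV has them; the pictures are not rectified), "T" (4x4, takes a point from camera to world coordinates). Camera axes: x right, y down, z forward; pixel columns grow to the right and rows downward; lengths in m; the calibration is good to about 2 mm. A picture is of the moment at which its call begins. get_calibration takes no time and is no camera call.
- env.sign_off(): hands the job in, once; it reports no verdict.
The state is a dict: "time": time; "joints": joint angles; "joint_velocities": joint speeds; "joint_efforts": joint torques, N m; "tcp_pos": TCP position; "orientation": TCP orientation; "wrist_force": force on the tool from outside, world axes, zero at the start; "torque": the same for the moment, N m; "finger_gap": finger opening in m.
Only numpy, scipy, OpenCV 4.12 (cv2) and the standard library are available. Lean on these libraries where they do the work, as an engineer would, in place of code of your own. Each camera call takes 0.05 s, during which the arm holds its last target.

### The job

The slides have drained: lift the slide rack by its swing handle out of the white tray and set it down in the glass staining dish, then lay the handle down flat and, only after that, put the glass lid on, so that it sits down flush on the rim all round. Set everything down gently, let go, and leave the other things on the bench where they are.

Things in the scene. Friction and masses are not known exactly. Their poses are not given: they have to be found in the camera images.
- staining_dish: Open rectangular glass dish, loose on the bench (0.6 kg), outside 128 x 106 x 60 mm, walls and floor 5 mm thick, so 118 x 96 mm inside and 55 mm deep. Origin: centre of its underside; x along its 128 mm length, y across, z up. The inner floor is at z = 5 mm, the rim at z = 60 mm.
- slide_rack: Steel rack, 98 mm long (x) x 84 wide (y) x 44 high without its handle (107 long, 76+5 high with it), with 11 glass slides on edge across it; 0.35 kg. It starts in the drain tray. Origin: centre of its underside; x along its length, z up. It fits the dish with its length along the dish's length, either way round, with about 5 mm play a side.
- rack_center (a point): Point inside the slide rack, 20 mm above the rack's origin. The rack cannot be gripped here: carry it by its handle.
- rack_handle (a joint): Angle (rad) of the rack's swing handle, hinged about the rack's x axis 38 mm above its underside. 0 = upright, + leans to the rack's -y side; stops at -1.5 and +1.5 = folded flat, either side will do. Friction holds it within about 0.4 rad of upright; past 0.6 it falls flat by itself. It starts within 0.2. In the dish it clears the lid folded; upright it stands 26 mm above the rim.
- handle_bar (a point): Middle of the handle's grip bar: a round bar 10 mm thick and 70 mm long along the rack's x axis, 38 mm from the hinge, so 76 mm above the rack's underside when upright. Grip it here from above, the fingers closing across the bar; the rack then hangs from the hinge and swings a little.
- dish_lid: Loose glass lid, 0.2 kg, right way up on the bench. Origin: centre of the underside of its lip; x along its length, z up. Lip 113 x 91 mm, 7.5 deep, lower edge rounded: it goes inside the dish's rim with 2.5 mm play a side. Plate 132 x 110 mm, z = 7.5 to 12.5 mm, rests on the rim. Bar grip on top. Fits either way round. Closed, its origin is 52.5 mm above the dish's underside.
- lid_grip (a point): Point in the lid's bar grip (50 mm long along the lid's x, 16 mm wide, rising from z = 12 to 36 mm above the lid's origin), 26 mm above the lid's origin. Grip it from above across the 16 mm.
- drain_tray: Shallow white plastic tray fixed to the bench, 150 x 120 x 14 mm (rim at 16.5 mm), floor 3 mm thick, in which the rack stands at the start. Origin: centre of its underside, x along its length.
- flask_mid (a point): Bystander: a conical glass flask with pale grains in it, 64 mm across and 104 mm high, standing behind the work on the left; this point is half-way up. To be left alone.
- petri_mid (a point): Bystander: a clear closed petri dish, 59 mm across and 15 mm high, behind the work; this point is half-way up. To be left alone.
- tape_mid (a point): Bystander: a roll of tape lying flat, 68 mm across and 18 mm high, behind the work; this point is at its centre. To be left alone.
There are look-alikes about, which are no part of the job. Leave any purple look-alike of the slide_rack alone. What is shaped like the dish_lid but orange is not meant.

How it is judged:
On the way, in this order (a step that is already met when the one before it is completed fails the run):
1. the slide rack stands level on the floor of the dish (z of slide_rack in the frame of staining_dish between 0.002 and 0.0085 m and horizontal distance between slide_rack and staining_dish below 0.015 m and angle between slide_rack's own z axis and vertical below 0.06 rad), for 0.2 s.
2. the rack's handle is folded flat, the rack standing in the dish, before the lid comes on (lid still clear of the dish) (all of step 1 and (value of joint rack_handle above 1.3 rad or value of joint rack_handle below -1.3 rad) and distance between dish_lid and staining_dish above 0.09 m), for 0.2 s.
At the end, for the whole second after the job is handed in: The rack stands level on the floor of the dish, its handle folded flat (over 1.3 rad); the lid lies on the rim (within 2 mm of fully down), level within 0.03 rad, in line within 0.08 rad, centred within 6 mm; the dish is level on the bench; all at rest and released (all of step 1 and (value of joint rack_handle above 1.3 rad or value of joint rack_handle below -1.3 rad) and z of dish_lid in the frame of staining_dish between 0.05 and 0.0545 m and horizontal distance between dish_lid and staining_dish below 0.006 m and angle between each of dish_lid, staining_dish's own z axis and vertical below 0.03 rad and angle between the x axis of dish_lid and the x axis of staining_dish, either way round below 0.08 rad and height (world z) of staining_dish below 0.004 m and linear speed of each of slide_rack, dish_lid, staining_dish below 0.01 m/s); the robot touches nothing.
It fails at once if the rack or the lid is dropped onto the dish (faster than 0.45 m/s in the last 20 mm) ((horizontal distance between slide_rack and staining_dish below 0.03 m and z of slide_rack in the frame of staining_dish between 0 and 0.025 m and linear speed of slide_rack above 0.45 m/s) or (horizontal distance between dish_lid and staining_dish below 0.03 m and z of dish_lid in the frame of staining_dish between 0.03 and 0.0725 m and linear speed of dish_lid above 0.45 m/s)).
It fails at once if the rack or the lid is rammed onto the dish (more than 45 N) (contact force between any of slide_rack, dish_lid and staining_dish above 45 N).
It fails at once if the rack is tipped over (more than 0.7 rad) (angle between slide_rack's own z axis and vertical above 0.7 rad).
It fails at once if one of the other things on the bench is moved by more than 30 mm (distance of any of flask_mid, petri_mid, tape_mid from where it was at the start of the episode above 0.03 m).
It also fails if it takes over 64 s, if anything falls off the work surface, if the arm or the gripper's body presses on something with over 40 N, if the wrist force passes 120 N, or if a joint passes its speed limit or range.

## Working session

There is one attempt and no reset: what is moved stays moved. The work goes in short steps, Python scripts to look and compute and a tool call to move; the robot and the scene stay as the last step left them, time stands still between calls to the robot, and variables do not carry over. Pictures are saved under pics/ and viewed, and the job is handed in when it is done.

Besides the shell and the picture viewer there is one more tool, called after "Request:" as name(argument=value, ...) on one line, values as JSON. jog_arm: Moves the arm, as the interface text tells. Its arguments: {"type":"object","properties":{"delta_rot":{"type":"array"},"xyz":{"type":"array"},"hand":{"type":"array"},"newtons":{"type":"number"}},"required":["delta_rot","xyz","hand"]}

```bash
ls; mkdir -p pics
cat > h.py <<'E'
import numpy as np, cv2, sys
sys.path.insert(0,'.')
from plant import env
from scipy.spatial.transform import Rotation as R
def shot(name,fn):
    im,d=env.read_camera(name); cv2.imwrite(f'pics/{fn}.png',im); np.savez(f'pics/{fn}.npz',im=im,d=d); return im,d
def pts(name,d):
    c=env.get_calibration(name);K=np.array(c['intrinsics']);D=np.array(c['distortion']);T=np.array(c['T'])
    h,w=d.shape;u,v=np.meshgrid(np.arange(w),np.arange(h))
    n=cv2.undistortPoints(np.stack([u,v],-1).reshape(-1,1,2).astype(np.float64),K,D).reshape(h,w,2)
    P=np.dstack([n*d[...,None],d]); return P@T[:3,:3].T+T[:3,3]
def proj(name,P):
    c=env.get_calibration(name);K=np.array(c['intrinsics']);D=np.array(c['distortion']);T=np.linalg.inv(np.array(c['T']))
    return cv2.projectPoints(np.atleast_2d(P).astype(float),cv2.Rodrigues(T[:3,:3])[0],T[:3,3],K,D)[0].reshape(-1,2)
def pix(name,uv,z):
    "world points where pixel rays meet the height z"
    c=env.get_calibration(name);K=np.array(c['intrinsics']);D=np.array(c['distortion']);T=np.array(c['T'])
    n=cv2.undistortPoints(np.array(uv,float).reshape(-1,1,2),K,D).reshape(-1,2)
    r=np.c_[n,np.ones(len(n))]@T[:3,:3].T; s=(z-T[2,3])/r[:,2]; return T[:3,3]+r*s[:,None]
E
python3 - <<'E'
from h import *
for n in('scene','top'):
    shot(n,n+'0'); c=env.get_calibration(n); print(n,np.round(c['T'],3).tolist(),np.round(c['intrinsics'],1).tolist())
print(env.get_state())
E
```

```text
pics
scene [[0.605, -0.579, 0.546, -0.468], [-0.796, -0.439, 0.417, -0.767], [-0.002, -0.687, -0.727, 1.448], [0.0, 0.0, 0.0, 1.0]] [[516.1, 0.0, 316.6], [0.0, 516.1, 200.2], [0.0, 0.0, 1.0]]
top [[0.021, -0.992, 0.128, 0.356], [-1.0, -0.02, 0.007, 0.015], [-0.004, -0.128, -0.992, 1.472], [0.0, 0.0, 0.0, 1.0]] [[449.2, 0.0, 326.2], [0.0, 449.2, 202.3], [0.0, 0.0, 1.0]]
{'time': 0.1, 'joints': array([-1.40708867e+00,  8.79131799e-02,  1.37215008e+00, -7.71930270e-06,
        1.68359073e+00, -1.03101819e-01]), 'joint_velocities': array([-0.00049073, -0.00142824, -0.00289695,  0.00024015,  0.00084294,
        0.00023339]), 'joint_efforts': array([ 1.29937627e-03, -3.53014255e+01, -3.14218748e+01, -2.50223602e-04,
        7.92244129e-03,  4.52635135e-06]), 'tcp_pos': array([ 0.14492743, -0.53008709,  0.23021481]), 'orientation': array([ 9.91114308e-01,  1.33008895e-01, -3.50613019e-05, -1.03007941e-03]), 'wrist_force': array([0.20780413, 0.27165816, 0.32405247]), 'torque': array([-0.00382099,  0.00260025, -0.02116924]), 'finger_gap': 0.0852816883568157}
```

View pics/scene0.png

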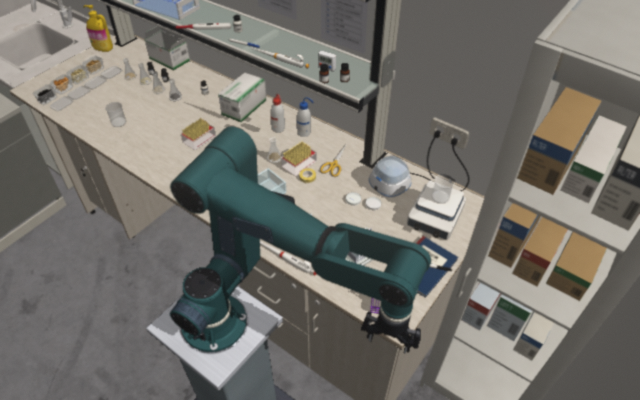

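View pics/top0.png

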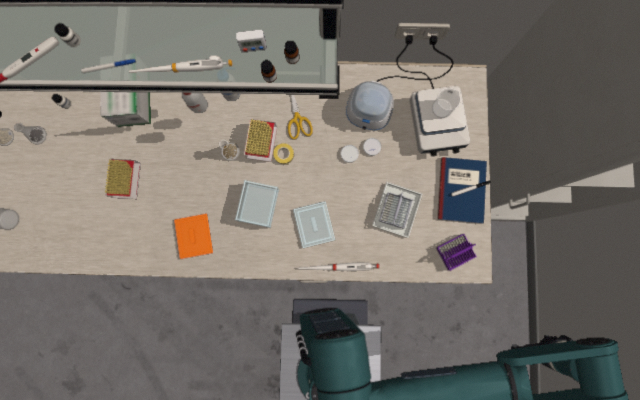

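The top picture shows the dish at about (257,204), the clear lid at (314,225) and the rack in its tray at (397,210). The decoys are orange at (193,236) and purple at (456,252). I'll enlarge it to measure.

Run:
```python
from h import *
im=np.load('pics/top0.npz')['im']
c=cv2.resize(im[165:265,225:435],None,fx=3.8,fy=3.8,interpolation=cv2.INTER_CUBIC)
cv2.imwrite('pics/c0.png',c)
d=np.load('pics/top0.npz')['d'];P=pts('top',d)
for n,(u,v) in dict(dish=(257,204),lid=(314,225),rack=(397,210)).items(): print(n,P[v,u].round(3))
```

```text
dish [0.535 0.253 0.006]
lid [0.468 0.063 0.029]
rack [ 0.516 -0.196  0.082]
```

View pics/c0.png

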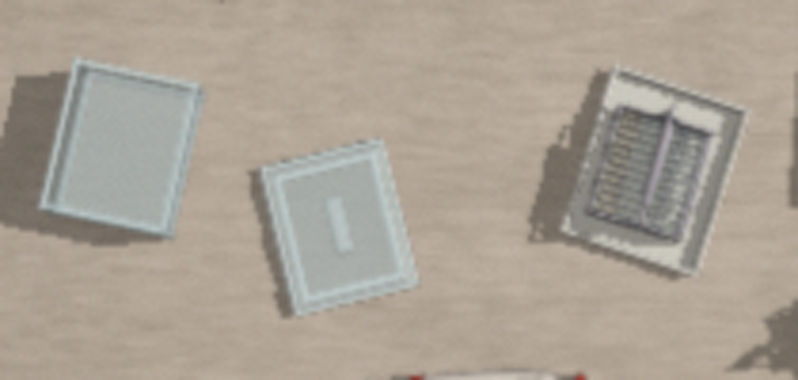

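Run:
```python
from h import *
d=np.load('pics/top0.npz')['d'];P=pts('top',d)
def rect(name,c,r,z0,z1):
    m=(np.hypot(P[...,0]-c[0],P[...,1]-c[1])<r)&(P[...,2]>z0)&(P[...,2]<z1)
    q=P[m]; b=cv2.minAreaRect((q[:,:2]*1000).astype(np.float32))
    print(name,m.sum(),'z',np.percentile(q[:,2],[5,50,95]).round(4),b,'mean',q[:,:2].mean(0).round(4))
    return q
rect('dish rim',(.535,.25),.1,.052,.07)
rect('dish all',(.535,.25),.11,.02,.07)
rect('lid plate',(.468,.063),.1,.006,.02)
rect('lid grip',(.468,.063),.05,.028,.05)
rect('tray',(.51,-.196),.12,.008,.022)
rect('rack',(.51,-.196),.1,.03,.055)
q=rect('bar',(.51,-.196),.09,.066,.1)
print(q.round(3).tolist())
rect('bench',(.4,-.05),.05,-.02,.02)
```

```text
dish rim 300 z [0.054  0.0586 0.0633] ((532.4371948242188, 248.29806518554688), (110.00666046142578, 131.9378204345703), 79.58563995361328) mean [0.5323 0.2486]
dish all 477 z [0.0241 0.056  0.0627] ((531.9404907226562, 247.850341796875), (111.06694793701172, 132.75302124023438), 79.58563995361328) mean [0.5366 0.2503]
lid plate 1234 z [0.0071 0.0116 0.0169] ((475.4991455078125, 56.45570373535156), (167.20074462890625, 167.23341369628906), 38.53862380981445) mean [0.4719 0.0643]
lid grip 70 z [0.0294 0.0344 0.0384] ((471.1235656738281, 63.960731506347656), (47.61943054199219, 15.579556465148926), 15.448583602905273) mean [0.4715 0.064 ]
tray 466 z [0.0087 0.0144 0.0207] ((519.2265625, -205.72451782226562), (125.33685302734375, 168.28485107421875), 72.87604522705078) mean [ 0.5267 -0.2072]
rack 174 z [0.0304 0.0334 0.0445] ((522.0057983398438, -200.83148193359375), (83.76519775390625, 103.3359375), 74.00424194335938) mean [ 0.5209 -0.2011]
bar 89 z [0.0755 0.0808 0.0855] ((523.0467529296875, -198.50692749023438), (10.3214111328125, 104.59178924560547), 73.70173645019531) mean [ 0.5221
[... 1580 characters left out ...]
5, -0.189, 0.083], [0.501, -0.193, 0.078], [0.5, -0.196, 0.084], [0.497, -0.187, 0.077], [0.497, -0.19, 0.08], [0.497, -0.193, 0.083], [0.498, -0.196, 0.078], [0.494, -0.187, 0.081], [0.494, -0.19, 0.082], [0.494, -0.193, 0.081], [0.491, -0.187, 0.08], [0.491, -0.19, 0.079], [0.491, -0.193, 0.081], [0.488, -0.187, 0.077], [0.488, -0.19, 0.078], [0.488, -0.194, 0.075], [0.484, -0.186, 0.085], [0.482, -0.187, 0.08], [0.479, -0.184, 0.076], [0.479, -0.188, 0.073], [0.475, -0.184, 0.078], [0.476, -0.188, 0.073], [0.473, -0.185, 0.074]]
bench 736 z [-0.0067 -0.0013  0.004 ] ((400.9994201660156, -50.311859130859375), (97.8503189086914, 95.01795959472656), 1.1725022792816162) mean [ 0.3999 -0.0501]
```

```bash
cat >> h.py <<'E'
from scipy.optimize import least_squares
def rim_fit(P,c,yaw,z,L,W,zlo,zhi,r=.1,solid=False):
    """fit centre,yaw of rectangle to masked pixels; rim: centre-line LxW"""
    m=(np.hypot(P[...,0]-c[0],P[...,1]-c[1])<r)&(P[...,2]>zlo)&(P[...,2]<zhi)
    v,u=np.nonzero(m); Q=pix('top',np.c_[u,v],z)[:,:2]
    def f(p):
        a=p[2];d=Q-p[:2];x=np.abs(d@[np.cos(a),np.sin(a)]);y=np.abs(d@[-np.sin(a),np.cos(a)])
        qx,qy=x-L/2,y-W/2
        s=np.hypot(np.maximum(qx,0),np.maximum(qy,0))+np.minimum(np.maximum(qx,qy),0)
        return np.maximum(s,0)*1000 if solid else s*1000
    s=least_squares(f,[c[0],c[1],yaw],loss='soft_l1',x_scale=[.01,.01,.1]); return s.x,len(Q),np.sqrt(np.mean(s.fun**2))
E
python3 - <<'E'
from h import *
d=np.load('pics/top0.npz')['d'];P=pts('top',d)
print('dish',rim_fit(P,(.532,.248),-.18,.06,.123,.101,.050,.07))
m=((np.hypot(P[...,0]-.471,P[...,1]-.064)<.11)&(P[...,2]>.0055)&(P[...,2]<.045)).astype(np.uint8)
m=cv2.morphologyEx(m,cv2.MORPH_OPEN,np.ones((3,3),np.uint8))
n,l,s,ce=cv2.connectedComponentsWithStats(m);k=1+np.argmax(s[1:,4])
v,u=np.nonzero(l==k);Q=pix('top',np.c_[u,v],.0125)[:,:2]
print('lid',cv2.minAreaRect((Q*1000).astype(np.float32)),Q.mean(0))
m=(np.hypot(P[...,0]-.471,P[...,1]-.064)<.05)&(P[...,2]>.028)
v,u=np.nonzero(m);Q=pix('top',np.c_[u,v],.036)[:,:2];print('grip',cv2.minAreaRect((Q*1000).astype(np.float32)),Q.mean(0))
m=(np.hypot(P[...,0]-.52,P[...,1]+.198)<.08)&(P[...,2]>.066)
v,u=np.nonzero(m);Q=pix('top',np.c_[u,v],.08)[:,:2];Q0=Q
w,V=np.linalg.eigh(np.cov(Q.T));print('bar',Q.mean(0),cv2.minAreaRect((Q*1000).astype(np.float32)),np.degrees(np.arctan2(*V[::-1,1])))
t=cv2.fitLine((Q*1000).astype(np.float32),cv2.DIST_HUBER,0,.01,.01).ravel();print(t,np.degrees(np.arctan2(t[1],t[0])))
im=np.load('pics/top0.npz')['im']
c=cv2.resize(im[175:245,365:430],None,fx=8,fy=8,interpolation=cv2.INTER_CUBIC);cv2.imwrite('pics/c1.png',c)
E
```

```text
dish (array([ 0.53150611,  0.24751737, -0.18406928]), 312, np.float64(2.159002868106246))
lid ((471.52197265625, 64.43441009521484), (130.73057556152344, 109.36061096191406), 15.19253158569336) [0.47163534 0.06489539]
grip ((470.87994384765625, 63.8570671081543), (47.550941467285156, 15.531858444213867), 15.428729057312012) [0.47134431 0.06397523]
bar [ 0.52216061 -0.19838975] ((522.4423828125, -198.5859375), (9.846938133239746, 104.90937042236328), 74.27472686767578) 164.10881032012853
[ 9.6219289e-01 -2.7236891e-01  5.2191144e+02 -1.9821239e+02] -15.805281
```

View pics/c1.png

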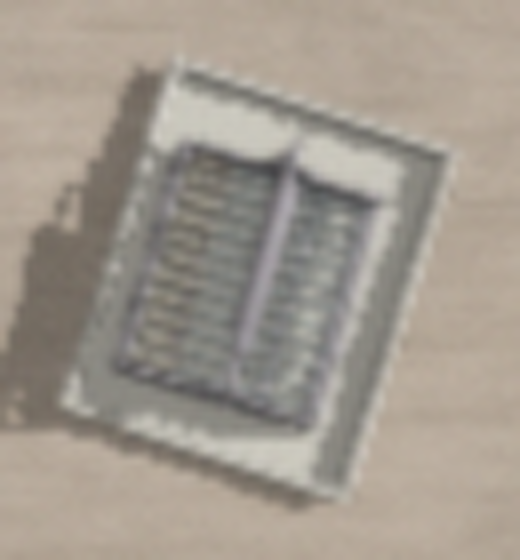

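```bash
cat >> h.py <<'E'
def go(x,y,z,yawdeg):
    s=env.get_state();p=np.array(s['tcp_pos']);q=R.from_quat(s['orientation'])
    a=np.radians(yawdeg);X=np.array([np.cos(a),np.sin(a),0]);Z=np.array([0,0,-1.]);t=R.from_matrix(np.c_[X,np.cross(Z,X),Z])
    xf=q.as_matrix()[:,0]
    print('t',s['time'],'tcp',p.round(4),'yaw',np.degrees(np.arctan2(xf[1],xf[0])).round(2),'gap',round(s['finger_gap'],4),'F',np.round(s['wrist_force'],2),'j',np.round(s['joints'],2))
    print('xyz',(q.inv().apply(np.array([x,y,z])-p)*1000).round(1),'rot',np.degrees((q.inv()*t).as_rotvec()).round(2))
E
python3 -c "
from h import *
go(.522,-.1985,.15,-16)"
```

```text
t 0.1 tcp [ 0.1449 -0.5301  0.2302] yaw 15.29 gap 0.0853 F [0.21 0.27 0.32] j [-1.41  0.09  1.37 -0.    1.68 -0.1 ]
xyz [ 451.1 -220.3   80.8] rot [-1.200e-01  2.000e-02  3.129e+01]
```

Request:
jog_arm(delta_rot=[[0,0,8],[0,0,16],[0,0,24],[-0.1,0,31.3],[-0.1,0,31.3],[-0.1,0,31.3],[-0.1,0,31.3],[-0.1,0,31.3]], xyz=[[40,-20,0],[85,-42,10],[130,-64,20],[175,-86,30],[220,-108,40],[265,-130,50],[310,-152,55],[355,-174,60]], hand=[0,0,0,0,0,0,0,0], newtons=60)

```text
time: 0.9
tcp_pos: [0.4331, -0.2748, 0.1709]
orientation: [0.99, -0.139, -0.001, -0.0]
wrist_force: [0.5, -1.2, -0.0]
finger_gap: 0.0853
```

```bash
python3 -c "
from h import *
go(.522,-.1985,.12,-16)"
```

```text
t 0.9 tcp [ 0.4331 -0.2748  0.1709] yaw -16.02 gap 0.0853 F [ 0.55 -1.24 -0.03] j [-0.68  0.03  1.56 -0.    1.56  1.17]
xyz [ 64.5 -97.8  50.9] rot [-0.03  0.09 -0.02]
```

Request:
jog_arm(delta_rot=[[0,0,0],[0,0,0],[0,0,0],[0,0,0],[0,0,0]], xyz=[[22,-33,15],[44,-66,30],[64.5,-97.8,45],[64.5,-97.8,51],[64.5,-97.8,51]], hand=[0,0,0,0,0])

```text
time: 1.4
tcp_pos: [0.5211, -0.1974, 0.1177]
orientation: [0.99, -0.138, -0.003, -0.001]
wrist_force: [-0.3, 1.2, -0.2]
finger_gap: 0.086
```

```bash
python3 -c "
from h import *
go(.522,-.1985,.060,-16)
shot('top','top1');im,_=shot('scene','scene1')
a=cv2.imread('pics/top1.png')[150:270,340:450];cv2.imwrite('pics/c2.png',cv2.resize(a,None,fx=5,fy=5,interpolation=cv2.INTER_CUBIC))"
```

```text
t 1.4 tcp [ 0.5211 -0.1974  0.1177] yaw -15.91 gap 0.086 F [-0.26  1.22 -0.23] j [-0.46  0.16  1.52 -0.    1.47  1.38]
xyz [ 1.5  0.8 57.7] rot [-0.04  0.34  0.09]
```

View pics/c2.png

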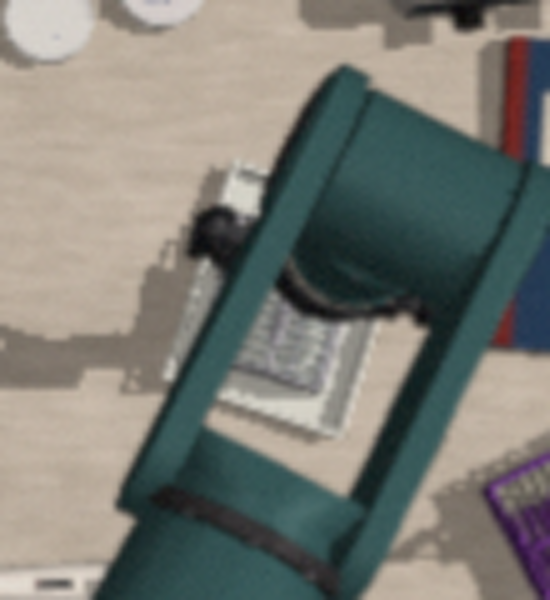

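The gripper is above the rack with its jaws across the bar. The gripper body at about (300,270) hides the bar in this crop. I'll go down and grip.

Request:
jog_arm(delta_rot=[[0,0.3,0],[0,0.3,0],[0,0.3,0],[0,0.3,0],[0,0.3,0],[0,0.3,0],[0,0.3,0]], xyz=[[1.5,0.8,12],[1.5,0.8,26],[1.5,0.8,40],[1.5,0.8,50],[1.5,0.8,56],[1.5,0.8,58],[1.5,0.8,58]], hand=[0,0,0,0,0,0,0])

```text
time: 2.2
tcp_pos: [0.5224, -0.2002, 0.0616]
orientation: [0.99, -0.14, 0.001, 0.0]
wrist_force: [0.5, -0.2, 0.6]
finger_gap: 0.0853
```

Request:
jog_arm(delta_rot=[[0,0,0],[0,0,0],[0,0,0],[0,0,0],[0,0,0],[0,0,0],[0,0,0],[0,0,0]], xyz=[[0,0,0],[0,0,0],[0,0,0],[0,0,0],[0,0,0],[0,0,0],[0,0,0],[0,0,0]], hand=[0.2,0.4,0.6,0.75,0.85,0.95,1,1])

```text
time: 3.0
tcp_pos: [0.5226, -0.2003, 0.0618]
orientation: [0.99, -0.14, 0.002, 0.0]
wrist_force: [-0.0, 0.4, 1.8]
finger_gap: 0.0079
```

```bash
python3 -c "
from h import *
go(.522,-.1985,.060,-16)"
```

```text
t 3.0 tcp [ 0.5226 -0.2003  0.0618] yaw -16.06 gap 0.0079 F [-0.04  0.38  1.81] j [-0.47  0.2   1.59  0.    1.35  1.38]
xyz [-1.  -1.5  1.8] rot [-0.01 -0.17 -0.06]
```

Request:
jog_arm(delta_rot=[[0,0,0],[0,0,0],[0,0,0],[0,0,0],[0,0,0],[0,0,0],[0,0,0],[0,0,0]], xyz=[[0,0,0],[0,0,-3],[0,0,-8],[0,0,-15],[0,0,-23],[0,0,-31],[0,0,-36],[0,0,-38]], hand=[1,1,1,1,1,1,1,1])

```text
time: 3.8
tcp_pos: [0.523, -0.2005, 0.1011]
orientation: [0.99, -0.14, 0.002, 0.0]
wrist_force: [0.7, -0.2, -4.2]
finger_gap: 0.0076
```

Request:
jog_arm(delta_rot=[[0,0,0],[0,0,0],[0,0,0],[0,0,0],[0,0,0],[0,0,0],[0,0,0],[0,0,0]], xyz=[[0,0,-3],[0,0,-10],[0,0,-20],[0,0,-32],[0,0,-44],[0,0,-54],[0,0,-60],[0,0,-60]], hand=[1,1,1,1,1,1,1,1])

```text
time: 4.6
tcp_pos: [0.5234, -0.2008, 0.1628]
orientation: [0.99, -0.14, 0.004, 0.001]
wrist_force: [0.1, -0.6, -3.1]
finger_gap: 0.0078
```

```bash
python3 -c "
from h import *
go(.5315,.2475,.165,-10.5)
shot('top','top2');im,_=shot('scene','scene2')
a=cv2.imread('pics/scene2.png')[180:330,300:460];cv2.imwrite('pics/c3.png',cv2.resize(a,None,fx=4,fy=4,interpolation=cv2.INTER_CUBIC))"
```

```text
t 4.6 tcp [ 0.5234 -0.2008  0.1628] yaw -16.06 gap 0.0078 F [ 0.1  -0.63 -3.09] j [-0.47  0.13  1.46  0.    1.54  1.38]
xyz [-116.2 -433.    -3.5] rot [ 0.07 -0.45 -5.56]
```

View pics/c3.png

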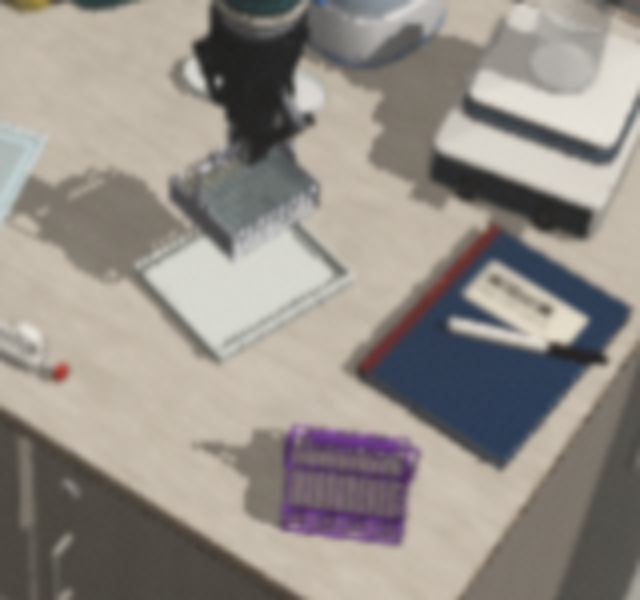

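The rack hangs level in the fingers above the empty tray (crop, rack at about (245,205)). I'll carry it to the dish.

Request:
jog_arm(delta_rot=[[0,0,0],[0,0,0],[0,0,-1],[0,0,-2],[0,0,-3],[0,0,-4],[0,0,-5],[0,0,-5.5]], xyz=[[-1.3,-4.8,0],[-4.5,-16.8,0],[-9,-33.5,-1],[-15,-56,-2],[-21.5,-80,-3],[-28,-104,-3.5],[-34,-127,-3.5],[-39,-145,-3.5]], hand=[1,1,1,1,1,1,1,1])

```text
time: 5.5
tcp_pos: [0.5247, -0.0471, 0.1642]
orientation: [0.996, -0.09, 0.002, -0.0]
wrist_force: [0.4, 0.1, -4.1]
finger_gap: 0.0078
```

```bash
python3 -c "
from h import *
go(.5315,.2475,.165,-10.5)"
```

```text
t 5.5 tcp [ 0.5247 -0.0471  0.1642] yaw -10.37 gap 0.0078 F [ 0.38  0.07 -4.14] j [-0.2   0.06  1.54  0.    1.54  1.55]
xyz [ -46.3 -291.    -0.8] rot [-0.03 -0.24  0.13]
```

Request:
jog_arm(delta_rot=[[0,0,0],[0,0,0],[0,0,0],[0,0,0],[0,0,0],[0,0,0],[0,0,0],[0,0,0]], xyz=[[-2,-13,0],[-5.6,-35,0],[-9.5,-60,0],[-13.5,-85,0],[-17.5,-110,0],[-21.5,-135,0],[-25,-157,0],[-27.5,-173,0]], hand=[1,1,1,1,1,1,1,1])

```text
time: 6.3
tcp_pos: [0.5282, 0.1303, 0.1642]
orientation: [0.996, -0.089, 0.002, -0.0]
wrist_force: [-1.0, -0.5, -4.0]
finger_gap: 0.0075
```

```bash
python3 -c "
from h import *
go(.5315,.2475,.165,-10.5)"
```

```text
t 6.3 tcp [0.5282 0.1303 0.1642] yaw -10.26 gap 0.0075 F [-1.   -0.53 -4.01] j [ 0.14  0.09  1.5  -0.    1.55  1.89]
xyz [ -17.7 -115.9   -0.8] rot [-0.06 -0.22  0.24]
```

Request:
jog_arm(delta_rot=[[0,0,0],[0,0,0],[0,0,0.2],[0,0,0.2],[0,0,0.2],[0,0,0.2],[0,0,0.2],[0,0,0.2]], xyz=[[-2,-13,0],[-5,-35,0],[-9,-60,0],[-13,-84,0],[-15.7,-102,0],[-17.2,-112,0],[-17.7,-116,0],[-17.7,-116,0]], hand=[1,1,1,1,1,1,1,1])

```text
time: 7.1
tcp_pos: [0.5314, 0.2476, 0.164]
orientation: [0.996, -0.091, 0.002, 0.0]
wrist_force: [-0.1, -0.1, -4.4]
finger_gap: 0.0078
```

```bash
python3 -c "
from h import *
go(.5315,.2475,.165,-10.5)
shot('top','top3');im,_=shot('scene','scene3')
a=cv2.imread('pics/scene3.png')[130:240,200:340];cv2.imwrite('pics/c4.png',cv2.resize(a,None,fx=5,fy=5,interpolation=cv2.INTER_CUBIC))
a=cv2.imread('pics/top3.png')[150:260,190:320];cv2.imwrite('pics/c5.png',cv2.resize(a,None,fx=5,fy=5,interpolation=cv2.INTER_CUBIC))"
```

```text
t 7.1 tcp [0.5314 0.2476 0.164 ] yaw -10.45 gap 0.0078 F [-0.12 -0.13 -4.36] j [ 0.34  0.19  1.39 -0.    1.56  2.09]
xyz [ 0.1  0.  -1. ] rot [-0.02 -0.21  0.05]
```

View pics/c4.png

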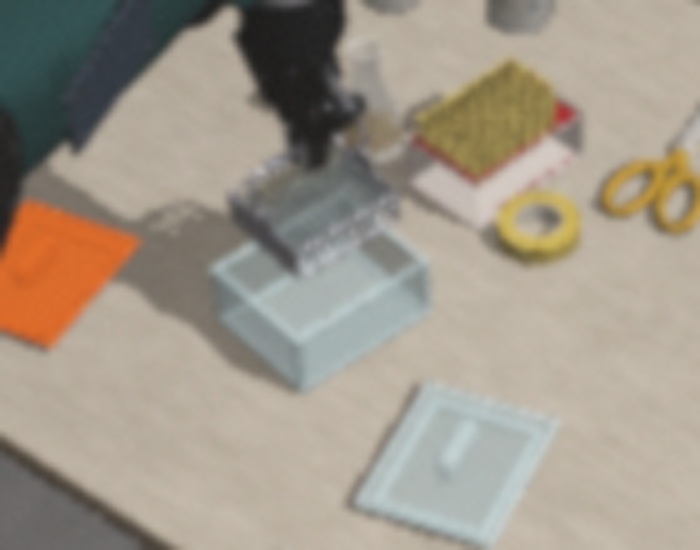

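View pics/c5.png

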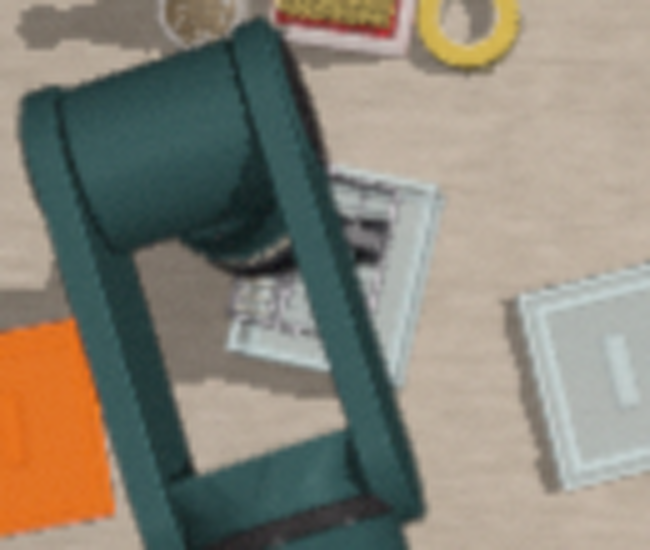

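```bash
cat >> h.py <<'E'
def box(im,name,c,yaw,L,W,z,col,s,o):
    a=np.radians(yaw);X=np.array([np.cos(a),np.sin(a)]);Y=np.array([-X[1],X[0]])
    P=[np.r_[np.array(c)+sx*L/2*X+sy*W/2*Y,z] for sx,sy in((1,1),(1,-1),(-1,-1),(-1,1))]
    q=((proj(name,P)+.5-np.array(o))*s).round().astype(int); cv2.polylines(im,[q],True,col,1,cv2.LINE_AA)
def crop(fn,u0,u1,v0,v1,s): return cv2.resize(cv2.imread(f'pics/{fn}.png')[v0:v1,u0:u1],None,fx=s,fy=s,interpolation=cv2.INTER_CUBIC)
E
python3 - <<'E'
from h import *
for n,fn,(u0,u1,v0,v1) in (('scene','scene3',(220,300,150,220)),('top','top3',(200,310,160,250))):
    s=7;im=crop(fn,u0,u1,v0,v1,s)
    box(im,n,(.5315,.2475),-10.5,.128,.106,.06,(0,0,255),s,(u0,v0))
    box(im,n,(.5315,.2475),-10.5,.098,.084,.105,(0,255,255),s,(u0,v0))
    box(im,n,(.5315,.2475),-10.5,.098,.084,.149,(0,255,0),s,(u0,v0))
    cv2.imwrite(f'pics/o_{fn}.png',im)
E
```

```text
(no output)
```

View pics/o_scene3.png

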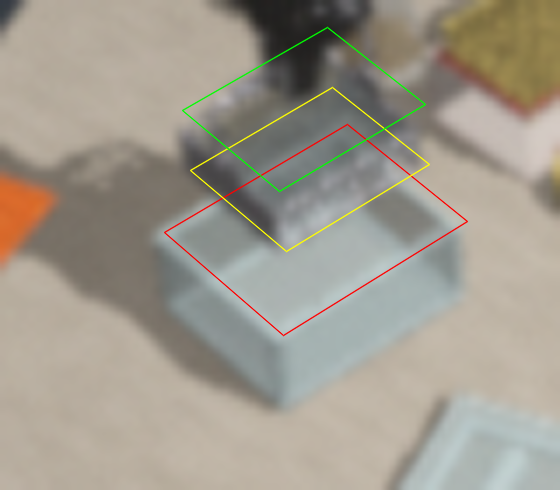

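View pics/o_top3.png

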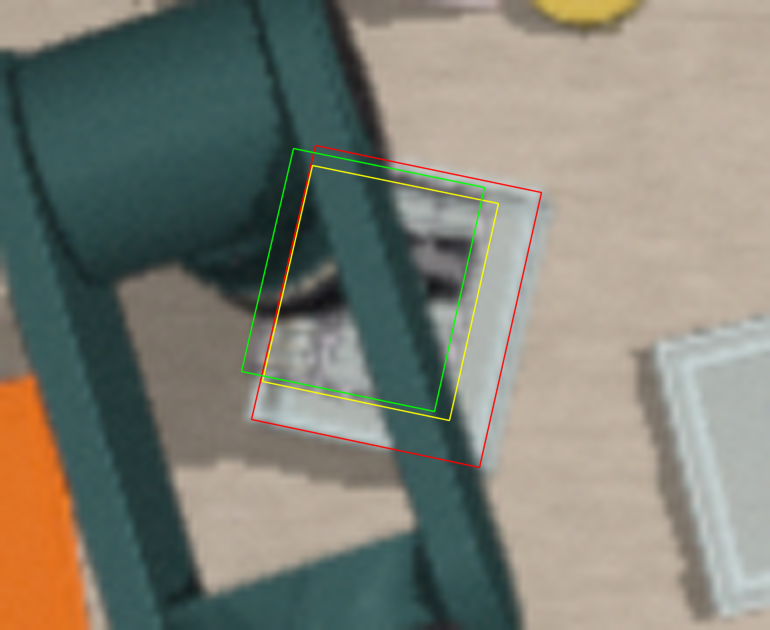

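Run:
```python
from h import *
a=np.radians(-10.5);X=np.array([np.cos(a),np.sin(a)]);Y=np.array([-X[1],X[0]])
for n in('top','scene'):
    d=np.load(f'pics/{n}3.npz')['d'];P=pts(n,d)
    loc=np.dstack([(P[...,:2]-[.5315,.2475])@X,(P[...,:2]-[.5315,.2475])@Y,P[...,2]])
    m=(abs(loc[...,0])<.07)&(abs(loc[...,1])<.06)&(loc[...,2]>.085)&(loc[...,2]<.17)
    q=loc[m];print(n,len(q),(np.percentile(q,[0,2,10,50,90,98,100],axis=0)*1000).round(1).T.tolist())
    m=(abs(loc[...,0])<.09)&(abs(loc[...,1])<.08)&(loc[...,2]>.045)&(loc[...,2]<.08)
    q=loc[m];print(' rim',len(q),(np.percentile(q,[0,2,10,50,90,98,100],axis=0)*1000).round(1).T.tolist())
    # lateral by slab
    for z0 in np.arange(.095,.16,.01):
        mm=(abs(loc[...,0])<.07)&(abs(loc[...,1])<.06)&(abs(loc[...,2]-z0)<.005);q=loc[mm]
        if len(q)>5:print('  ',z0.round(3),len(q),(q[:,:2].min(0)*1000).round(1),(q[:,:2].max(0)*1000).round(1))
# dish rim from scene at start
d=np.load('pics/scene0.npz')['d'];P=pts('scene',d)
for nm,c,z in(('dish',(.5315,.2475),.06),):
    m=(np.hypot(P[...,0]-c[0],P[...,1]-c[1])<.12)&(P[...,2]>.045)&(P[...,2]<.07);print(m.sum())
    q=P[m];print(cv2.minAreaRect((q[:,:2]*1000).astype(np.float32)),np.median(q[:,2]))
```

```text
top 191 [[-52.4, -49.0, -47.2, -7.8, 46.6, 48.7, 51.6], [-42.5, -41.6, -40.4, -9.0, 36.1, 41.4, 42.4], [97.7, 104.4, 109.1, 129.0, 139.7, 147.9, 165.5]]
 rim 190 [[-65.5, -64.5, -62.3, -15.3, 62.5, 64.8, 67.0], [-54.2, -53.3, -52.6, -40.3, 48.8, 53.2, 54.8], [45.0, 47.3, 52.5, 58.3, 62.9, 65.0, 66.3]]
   0.105 23 [-42.4 -40.5] [47.1 42. ]
   0.115 37 [-48.8 -41. ] [47.3 42.4]
   0.125 41 [-48.7 -41.4] [47.6 41.9]
   0.135 71 [-48.7 -42.5] [49.2 41.3]
   0.145 16 [-50.7 -20.8] [51.6 40.8]
scene 557 [[-59.5, -56.9, -54.2, -12.4, 36.9, 43.7, 48.9], [-46.6, -43.0, -38.8, -9.1, 26.3, 39.3, 43.4], [96.0, 102.6, 112.4, 129.2, 138.9, 154.2, 169.9]]
 rim 236 [[-75.2, -72.8, -70.1, -34.4, 52.7, 57.5, 60.6], [-60.8, -56.7, -53.8, -42.1, 47.6, 55.1, 57.7], [45.5, 46.0, 47.5, 55.4, 63.1, 66.5, 69.6]]
   0.105 40 [-54.9 -43.8] [42.9 32. ]
   0.115 62 [-57.4 -44.4] [45.4 37. ]
   0.125 191 [-58.3 -44.8] [44.9 41.9]
   0.135 211 [-58.1 -46.6] [47.5 43.4]
   0.145 32 [-59.1 -38.2] [48.9 35.2]
   0.155 6 [-56.9  -8.8] [45.1  3.3]
153
((561.1217041015625, 241.72842407226562), (116.68865203857422, 73.91693115234375), 70.91073608398438) 0.055121175335861805
```

Request:
jog_arm(delta_rot=[[0,0,0],[0,0,0],[0,0,0],[0,0,0],[0,0,0],[0,0,0],[0,0,0],[0,0,0]], xyz=[[0,0,3],[0,0,10],[0,0,20],[0,0,30],[0,0,40],[0,0,47],[0,0,50],[0,0,50]], hand=[1,1,1,1,1,1,1,1])

```text
time: 8.0
tcp_pos: [0.5314, 0.2467, 0.1133]
orientation: [0.996, -0.092, 0.001, 0.0]
wrist_force: [-0.7, -0.4, -3.7]
finger_gap: 0.008
```

Run:
```python
from h import *
go(.5315,.2475,.075,-10.5)
a=np.radians(-10.5);X=np.array([np.cos(a),np.sin(a)]);Y=np.array([-X[1],X[0]])
shot('top','top4');shot('scene','scene4')
for n in('top','scene'):
    d=np.load(f'pics/{n}4.npz')['d'];P=pts(n,d)
    loc=np.dstack([(P[...,:2]-[.5315,.2475])@X,(P[...,:2]-[.5315,.2475])@Y,P[...,2]])
    for z0 in (.06,.075,.085,.095):
        mm=(abs(loc[...,0])<.085)&(abs(loc[...,1])<.065)&(abs(loc[...,2]-z0)<.005);q=loc[mm]
        if len(q)>5:print('  ',z0,len(q),(q[:,:2].min(0)*1000).round(1),(q[:,:2].max(0)*1000).round(1))
a=cv2.imread('pics/scene4.png')[140:220,220:310];cv2.imwrite('pics/c6.png',cv2.resize(a,None,fx=7,fy=7,interpolation=cv2.INTER_CUBIC))
```

```text
t 8.0 tcp [0.5314 0.2467 0.1133] yaw -10.51 gap 0.008 F [-0.7  -0.36 -3.66] j [ 0.34  0.22  1.46 -0.    1.46  2.09]
xyz [-0.1 -0.9 38.3] rot [ 0.03 -0.15 -0.01]
   0.06 204 [-65.6 -54.5] [65.1 54.9]
   0.075 39 [-48.6 -43.8] [47.1 40. ]
   0.085 66 [-48.8 -43.4] [49.  40.5]
   0.095 10 [-51.1 -10.3] [51.9 35.5]
   0.06 158 [-73.6 -57.4] [60.4 53.4]
   0.075 195 [-60.2 -46.5] [46.8 42.5]
   0.085 191 [-59.3 -43.5] [43.8 40.9]
   0.095 22 [-59.8 -37.2] [46.8 31.2]
```

View pics/c6.png

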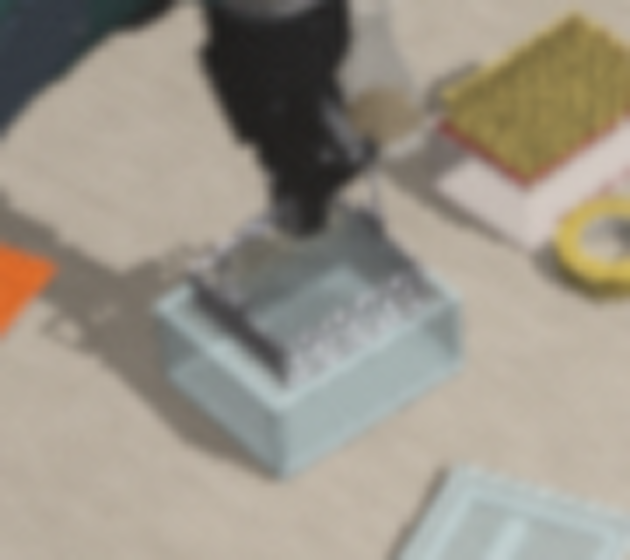

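The rack is just entering the rim and centred to within 2 mm (near corner at (285,375), inside the rim). I'll shift it 1.5 mm and keep lowering.

Request:
jog_arm(delta_rot=[[0,0,0],[0,0,0],[0,0,0],[0,0,0],[0,0,0],[0,0,0],[0,0,0],[0,0,0]], xyz=[[0,-1.5,0],[0,-1.5,3],[0,-1.5,9],[0,-1.5,16],[0,-1.5,24],[0,-1.5,32],[0,-1.5,38],[0,-1.5,40]], hand=[1,1,1,1,1,1,1,1])

```text
time: 8.9
tcp_pos: [0.5317, 0.2481, 0.073]
orientation: [0.996, -0.092, 0.001, 0.0]
wrist_force: [0.5, -0.2, -3.1]
finger_gap: 0.0075
```

Request:
jog_arm(delta_rot=[[0,0,0],[0,0,0],[0,0,0],[0,0,0]], xyz=[[0,0,1],[0,0,3],[0,0,5],[0,0,5]], hand=[1,1,1,1])

```text
time: 9.3
tcp_pos: [0.5317, 0.2481, 0.0679]
orientation: [0.996, -0.092, 0.001, 0.0]
wrist_force: [0.0, -0.4, -3.5]
finger_gap: 0.0079
```

Request:
jog_arm(delta_rot=[[0,0,0],[0,0,0],[0,0,0],[0,0,0]], xyz=[[0,0,1],[0,0,2],[0,0,3],[0,0,3]], hand=[1,1,1,1])

```text
time: 9.7
tcp_pos: [0.5316, 0.248, 0.0647]
orientation: [0.996, -0.092, 0.001, 0.001]
wrist_force: [0.1, -0.2, -3.8]
finger_gap: 0.0082
```

Request:
jog_arm(delta_rot=[[0,0,0],[0,0,0],[0,0,0]], xyz=[[0,0,0.7],[0,0,1.2],[0,0,1.2]], hand=[1,1,1])

```text
time: 10.0
tcp_pos: [0.5317, 0.2481, 0.0639]
orientation: [0.996, -0.092, 0.001, 0.0]
wrist_force: [-0.5, -0.4, -2.4]
finger_gap: 0.0079
```

Request:
jog_arm(delta_rot=[[0,0,0],[0,0,0],[0,0,0]], xyz=[[0,0,0.5],[0,0,1],[0,0,1]], hand=[1,1,1])

```text
time: 10.3
tcp_pos: [0.5318, 0.2482, 0.0639]
orientation: [0.996, -0.092, 0.001, 0.0]
wrist_force: [-2.9, -0.1, 3.1]
finger_gap: 0.0077
```

Contact came at z = 0.0639, as predicted. I'll release and rise.

Request:
jog_arm(delta_rot=[[0,0,0],[0,0,0],[0,0,0],[0,0,0]], xyz=[[0,0,-0.5],[0,0,-0.5],[0,0,-0.5],[0,0,-0.5]], hand=[0.9,0.75,0.6,0.6])

```text
time: 10.7
tcp_pos: [0.5322, 0.2483, 0.0646]
orientation: [0.996, -0.092, 0.002, 0.0]
wrist_force: [0.8, 0.4, 0.5]
finger_gap: 0.0342
```

Request:
jog_arm(delta_rot=[[0,0,0],[0,0,0],[0,0,0],[0,0,0],[0,0,0],[0,0,0]], xyz=[[0,0,-4],[0,0,-12],[0,0,-24],[0,0,-36],[0,0,-46],[0,0,-50]], hand=[0.6,0.6,0.6,0.6,0.6,0.6])

```text
time: 11.3
tcp_pos: [0.533, 0.2487, 0.1172]
orientation: [0.996, -0.092, 0.004, -0.001]
wrist_force: [0.3, -0.1, 0.5]
finger_gap: 0.0339
```

Run:
```python
from h import *
go(.5315,.2475,.115,-10.5)
a=np.radians(-10.5);X=np.array([np.cos(a),np.sin(a)]);Y=np.array([-X[1],X[0]])
shot('top','top5');shot('scene','scene5')
for n in('top','scene'):
    d=np.load(f'pics/{n}5.npz')['d'];P=pts(n,d)
    loc=np.dstack([(P[...,:2]-[.5315,.2475])@X,(P[...,:2]-[.5315,.2475])@Y,P[...,2]])
    for z0 in (.035,.045,.06,.075,.085,.095):
        mm=(abs(loc[...,0])<.085)&(abs(loc[...,1])<.065)&(abs(loc[...,2]-z0)<.005);q=loc[mm]
        if len(q)>5:print('  ',z0,len(q),(q[:,:2].min(0)*1000).round(1),(q[:,:2].max(0)*1000).round(1),(q[:,:2].mean(0)*1000).round(1))
cv2.imwrite('pics/c7.png',crop('scene5',220,310,140,220,7));cv2.imwrite('pics/c8.png',crop('top5',200,310,160,250,6))
```

```text
t 11.3 tcp [0.533  0.2487 0.1172] yaw -10.51 gap 0.0339 F [ 0.33 -0.05  0.5 ] j [ 0.34  0.21  1.45 -0.    1.47  2.1 ]
xyz [-1.3  1.5  2.1] rot [-0.12 -0.4  -0.01]
   0.035 108 [-53.  -55.2] [64.8 50.1] [  5.6 -14.9]
   0.045 44 [-57.2 -53.2] [60.1 50.9] [ 7.4 -9.4]
   0.06 174 [-65.7 -54.3] [65.2 55.8] [ -6.  -11.6]
   0.085 20 [-51.   -1.6] [-14.    7.1] [-31.1   2.8]
   0.035 242 [-73.6 -59.2] [56.3 55.9] [-7.5 -3.2]
   0.045 162 [-75.1 -60.1] [63.7 55. ] [-11.3  -7.4]
   0.06 148 [-72.7 -58.2] [59.6 57.5] [-14.3  -7.6]
   0.075 13 [-55.2  -2. ] [45.1 13. ] [0.1 4. ]
   0.085 42 [-58.3  -7.2] [44.3  7.9] [-9.   0.2]
```

View pics/c7.png

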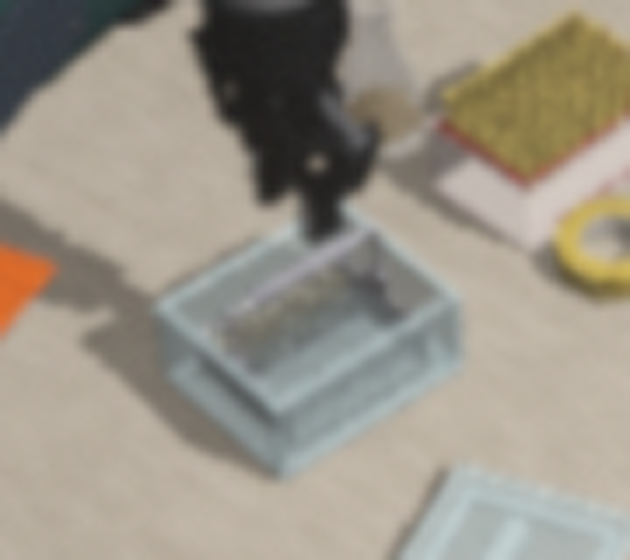

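View pics/c8.png

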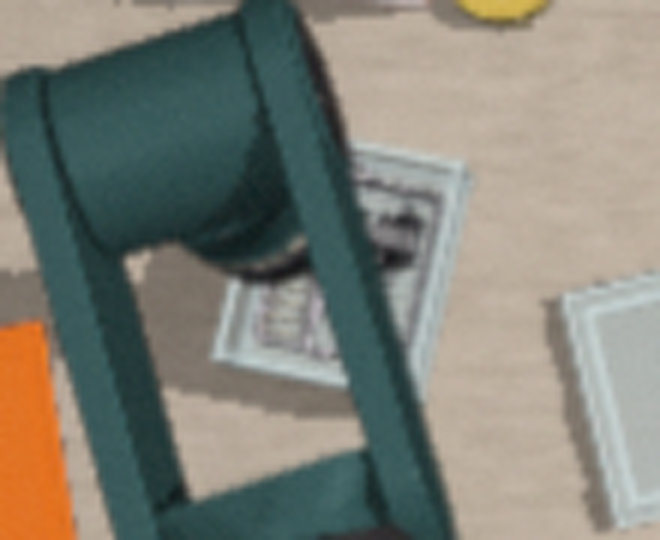

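The rack stands in the dish with its handle upright, the bar running (230,310)–(365,235). Next I'll push the handle over from the -y side with the fingers closed.

Request:
jog_arm(delta_rot=[[0,0,0],[0,0,0],[0,0,0],[0,0,0],[0,0,0],[0,0,0],[0,0,0],[0,0,0]], xyz=[[0,15,0],[-1.3,30,0],[-1.3,30,0],[-1.3,30,6],[-1.3,30,18],[-1.3,30,32],[-1.3,30,44],[-1.3,30,48]], hand=[0.8,1,1,1,1,1,1,1])

```text
time: 12.2
tcp_pos: [0.5245, 0.2191, 0.0648]
orientation: [0.996, -0.091, 0.001, 0.0]
wrist_force: [0.2, 0.3, -0.3]
finger_gap: 0.0002
```

Run:
```python
from h import *
go(.5315,.2475,.068,-10.5)
shot('scene','scene6');cv2.imwrite('pics/c9.png',crop('scene6',220,310,140,220,7))
```

```text
t 12.2 tcp [0.5245 0.2191 0.0648] yaw -10.48 gap 0.0002 F [ 0.21  0.33 -0.31] j [ 0.3   0.22  1.56 -0.    1.36  2.05]
xyz [  1.7 -29.2  -3.2] rot [ 0.05 -0.08  0.02]
```

View pics/c9.png

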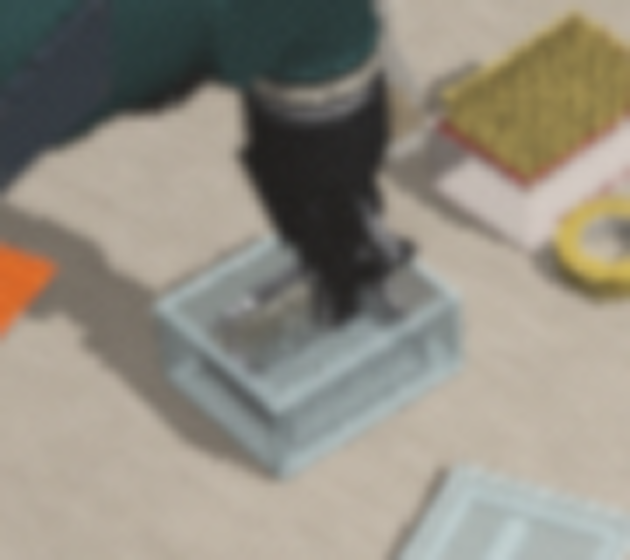

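The closed fingers at (345,300) are behind the bar on the -y side. Now I'll sweep.

Request:
jog_arm(delta_rot=[[0,0,0],[0,0,0],[0,0,0],[0,0,0],[0,0,0],[0,0,0],[0,0,0],[0,0,0]], xyz=[[1.7,-1,-4],[1.7,-5,-5],[1.7,-10,-5],[1.7,-15,-5],[1.7,-20,-5],[1.7,-25,-5],[1.7,-30,-5],[1.7,-33,-5]], hand=[1,1,1,1,1,1,1,1])

```text
time: 13.05
tcp_pos: [0.5324, 0.2518, 0.07]
orientation: [0.996, -0.091, 0.001, 0.0]
wrist_force: [-0.0, 0.8, 0.3]
finger_gap: 0.0001
```

Run:
```python
from h import *
go(.5315,.2475,.068,-10.5)
shot('scene','scene7');cv2.imwrite('pics/c10.png',crop('scene7',220,310,140,220,7))
```

```text
t 13.05 tcp [0.5324 0.2518 0.07  ] yaw -10.46 gap 0.0001 F [-0.04  0.79  0.32] j [ 0.35  0.26  1.5  -0.    1.38  2.1 ]
xyz [-0.1  4.4  2. ] rot [ 0.04 -0.09  0.03]
```

View pics/c10.png

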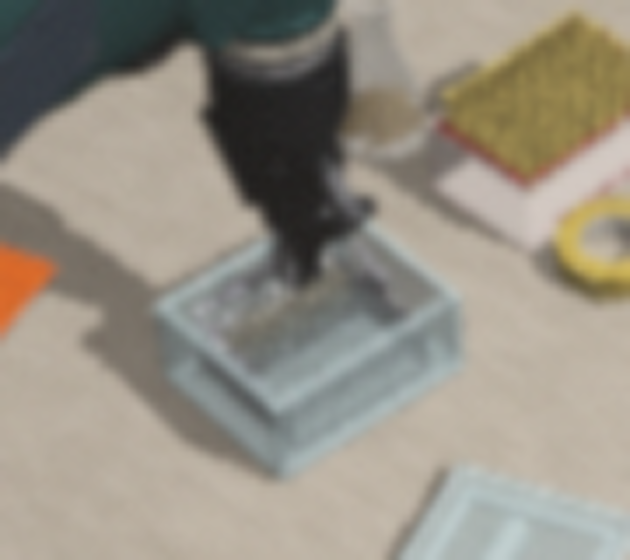

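The bar seems to have fallen to the left side. I'll rise, move toward the lid with the gripper open, and look again.

Request:
jog_arm(delta_rot=[[0,0,0],[0,0,0],[0,0,0],[0,0,0],[0,0,-8],[0,0,-16],[0,0,-24],[0,0,-26]], xyz=[[0,0,-10],[0,0,-30],[0,0,-55],[0,10,-75],[0,40,-80],[0,80,-80],[0,120,-80],[0,160,-80]], hand=[1,1,1,1,0.6,0.4,0.4,0.4])

```text
time: 13.9
tcp_pos: [0.503, 0.0934, 0.1511]
orientation: [0.991, 0.137, 0.001, 0.001]
wrist_force: [-0.4, -1.1, -0.7]
finger_gap: 0.0513
```

Run:
```python
from h import *
go(.4712,.0640,.10,15.4)
d=shot('top','top8')[1];shot('scene','scene8')
cv2.imwrite('pics/c11.png',crop('scene8',210,340,130,240,5));cv2.imwrite('pics/c12.png',crop('top8',220,350,165,265,6))
```

```text
t 13.9 tcp [0.503  0.0934 0.1511] yaw 15.75 gap 0.0513 F [-0.39 -1.13 -0.75] j [ 0.07  0.03  1.59 -0.    1.52  1.37]
xyz [-38.7  19.6  51. ] rot [ 0.09 -0.16  0.35]
```

View pics/c11.png

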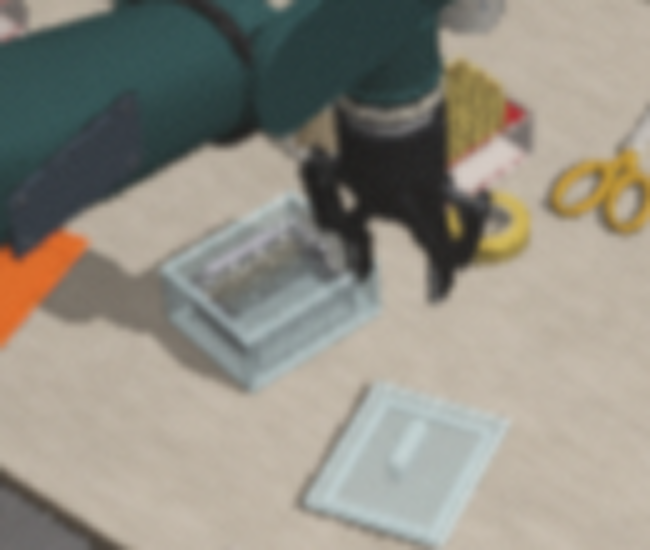

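View pics/c12.png

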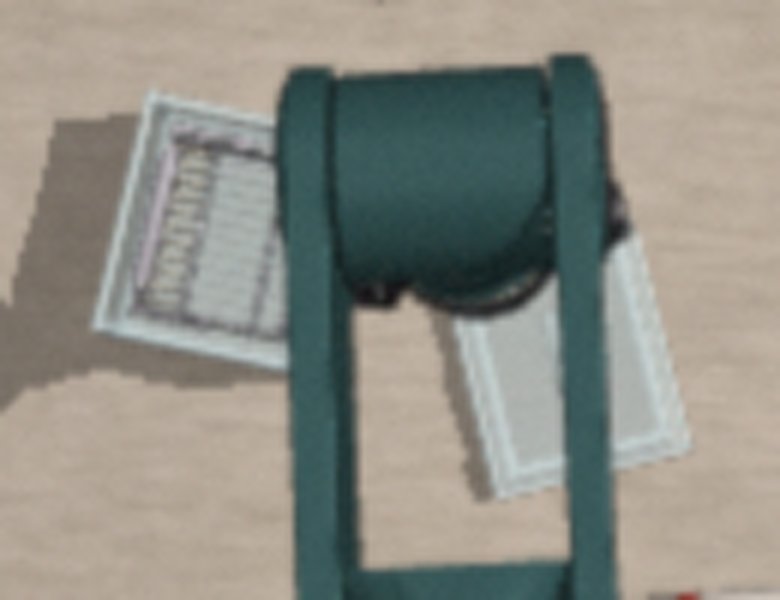

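The handle lies flat along the dish's left side: top crop (155,215), scene crop (245,255). Next is the lid.

Request:
jog_arm(delta_rot=[[0,0,0.3],[0,0,0.3],[0,0,0.3],[0,0,0.3],[0,0,0.3],[0,0,0.3],[0,0,0.3],[0,0,0.3]], xyz=[[-12,6,0],[-28,14,0],[-38.7,19.6,5],[-38.7,19.6,20],[-38.7,19.6,40],[-38.7,19.6,55],[-38.7,19.6,61],[-38.7,19.6,61]], hand=[0.4,0.4,0.4,0.4,0.4,0.4,0.4,0.4])

```text
time: 14.8
tcp_pos: [0.4697, 0.0618, 0.089]
orientation: [0.991, 0.13, -0.0, 0.001]
wrist_force: [0.4, -0.4, -0.1]
finger_gap: 0.0514
```

Run:
```python
from h import *
go(.4712,.0640,.030,15.4)
d=shot('top','top9')[1];P=pts('top',d);shot('scene','scene9')
print(rim_fit(P,(.5315,.2475),-.183,.06,.123,.101,.050,.07))
a=np.radians(-10.5);X=np.array([np.cos(a),np.sin(a)]);Y=np.array([-X[1],X[0]])
loc=np.dstack([(P[...,:2]-[.5315,.2475])@X,(P[...,:2]-[.5315,.2475])@Y,P[...,2]])
m=(abs(loc[...,0])<.085)&(abs(loc[...,1])<.065)&(loc[...,2]>.05)
q=loc[m][:,:2];print((q.min(0)*1000).round(1),(q.max(0)*1000).round(1),loc[m][:,2].max())
m=(abs(loc[...,0])<.03)&(abs(loc[...,1]-.037)<.01)
print((loc[m][:,1:]*1000).round(0).tolist()[::4])
im=crop('top9',220,350,165,265,6)
box(im,'top',(.5315,.2475),-10.5,.128,.106,.06,(0,0,255),6,(220,165))
cv2.imwrite('pics/c13.png',im)
```

```text
t 14.8 tcp [0.4697 0.0618 0.089 ] yaw 14.98 gap 0.0514 F [ 0.43 -0.41 -0.05] j [ 0.01 -0.01  1.76 -0.    1.39  1.32]
xyz [ 2.  -1.9 59. ] rot [ 0.15  0.04 -0.42]
(array([ 0.53133555,  0.246977  , -0.18393886]), 343, np.float64(4.742019784529849))
[-65.3 -54.1] [66.  56.3] 0.07200842178929756
[[38.0, 51.0], [41.0, 45.0], [35.0, 11.0], [36.0, 21.0], [38.0, 52.0], [34.0, 9.0], [37.0, 57.0], [29.0, 33.0], [37.0, 52.0], [32.0, 13.0], [39.0, 5.0], [39.0, 50.0], [30.0, 32.0], [41.0, 6.0], [27.0, 9.0], [35.0, 31.0], [28.0, 0.0], [38.0, 14.0], [34.0, 47.0], [30.0, 0.0], [33.0, 44.0], [38.0, 47.0], [33.0, 9.0], [38.0, 47.0], [33.0, 7.0], [34.0, 47.0], [27.0, 16.0], [33.0, 47.0], [29.0, 5.0], [40.0, 8.0], [37.0, 4.0], [34.0, 2.0]]
```

View pics/c13.png

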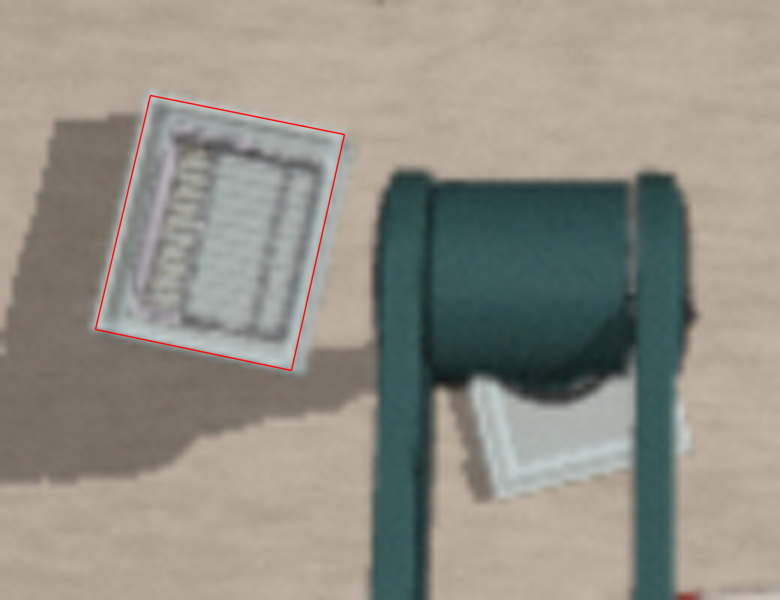

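Request:
jog_arm(delta_rot=[[0,0,-0.4],[0,0,-0.4],[0,0,-0.4],[0,0,-0.4],[0,0,-0.4],[0,0,-0.4],[0,0,-0.4],[0,0,-0.4]], xyz=[[2,-1.9,5],[2,-1.9,15],[2,-1.9,28],[2,-1.9,40],[2,-1.9,50],[2,-1.9,56],[2,-1.9,58],[2,-1.9,58]], hand=[0.4,0.4,0.4,0.4,0.4,0.4,0.4,0.4])

```text
time: 15.7
tcp_pos: [0.4726, 0.0639, 0.0324]
orientation: [0.991, 0.134, 0.001, 0.002]
wrist_force: [-0.1, 0.5, -1.2]
finger_gap: 0.0514
```

```bash
python3 -c "
from h import *
go(.4712,.0640,.016,15.4)"
```

```text
t 15.7 tcp [0.4726 0.0639 0.0324] yaw 15.37 gap 0.0514 F [-0.09  0.52 -1.17] j [ 0.02  0.06  1.81 -0.    1.27  1.32]
xyz [-1.4 -0.5 16.4] rot [ 0.19 -0.12 -0.03]
```

Request:
jog_arm(delta_rot=[[0.1,0,0],[0.1,0,0],[0.1,0,0],[0.1,0,0],[0.1,0,0],[0.1,0,0]], xyz=[[-1,-0.5,3],[-1.4,-0.5,7],[-1.4,-0.5,11],[-1.4,-0.5,14],[-1.4,-0.5,16],[-1.4,-0.5,16]], hand=[0.4,0.4,0.4,0.4,0.4,0.4])

```text
time: 16.3
tcp_pos: [0.4709, 0.0639, 0.016]
orientation: [0.991, 0.134, 0.001, 0.001]
wrist_force: [0.0, -0.1, -0.2]
finger_gap: 0.0511
```

Request:
jog_arm(delta_rot=[[0,0,0],[0,0,0],[0,0,0],[0,0,0],[0,0,0],[0,0,0]], xyz=[[0,0,0],[0,0,0],[0,0,0],[0,0,0],[0,0,0],[0,0,0]], hand=[0.5,0.6,0.7,0.8,1,1])

```text
time: 16.9
tcp_pos: [0.4712, 0.0638, 0.0164]
orientation: [0.991, 0.134, 0.001, 0.001]
wrist_force: [0.1, -1.3, 2.5]
finger_gap: 0.0147
```

```bash
python3 -c "
from h import *
go(.4712,.0640,.016,15.4)"
```

```text
t 16.9 tcp [0.4712 0.0638 0.0164] yaw 15.37 gap 0.0147 F [ 0.14 -1.35  2.51] j [ 0.02  0.07  1.83 -0.    1.23  1.32]
xyz [ 0.  -0.2  0.4] rot [ 0.1  -0.11 -0.03]
```

Request:
jog_arm(delta_rot=[[0,0,0],[0,0,0],[0,0,0],[0,0,0],[0,0,0],[0,0,0],[0,0,0],[0,0,0]], xyz=[[0,0,0],[0,0,-3],[0,0,-10],[0,0,-22],[0,0,-40],[0,0,-60],[0,0,-80],[0,0,-95]], hand=[1,1,1,1,1,1,1,1])

```text
time: 17.7
tcp_pos: [0.4716, 0.064, 0.1138]
orientation: [0.991, 0.134, 0.002, 0.001]
wrist_force: [-0.6, -0.4, -1.8]
finger_gap: 0.0144
```

```bash
python3 -c "
from h import *
go(.5314,.2474,.125,-10.5)"
```

```text
t 17.7 tcp [0.4716 0.064  0.1138] yaw 15.37 gap 0.0144 F [-0.55 -0.41 -1.82] j [ 0.02 -0.03  1.72 -0.    1.44  1.32]
xyz [ 106.3 -160.9  -11. ] rot [ 0.07 -0.29 25.87]
```

Request:
jog_arm(delta_rot=[[0,0,2],[0,0,6],[0,0,11],[0,0,16],[0,0,21],[0,0,24],[0,0,25.8],[0,0,25.8]], xyz=[[5,-7,-4],[17,-25,-8],[34,-51,-11],[53,-81,-11],[72,-110,-11],[90,-136,-11],[102,-154,-11],[106,-161,-11]], hand=[1,1,1,1,1,1,1,1])

```text
time: 18.5
tcp_pos: [0.5314, 0.2494, 0.1255]
orientation: [0.996, -0.09, 0.003, -0.0]
wrist_force: [0.4, 0.4, -3.7]
finger_gap: 0.0144
```

Request:
jog_arm(delta_rot=[[0,0,0],[0,0,0]], xyz=[[0,0,0],[0,0,0]], hand=[1,1])

```text
time: 18.7
tcp_pos: [0.5312, 0.2488, 0.1258]
orientation: [0.996, -0.09, 0.003, 0.0]
wrist_force: [-0.3, -0.8, -1.8]
finger_gap: 0.0148
```

Run:
```python
from h import *
go(.5314,.2474,.1,-10.5)
a=np.radians(-10.5);X=np.array([np.cos(a),np.sin(a)]);Y=np.array([-X[1],X[0]])
shot('top','top10');shot('scene','scene10')
for n in('top','scene'):
    d=np.load(f'pics/{n}10.npz')['d'];P=pts(n,d)
    loc=np.dstack([(P[...,:2]-[.5314,.2474])@X,(P[...,:2]-[.5314,.2474])@Y,P[...,2]])
    for z0,h in ((.06,.007),(.117,.008)):
        mm=(abs(loc[...,0])<.09)&(abs(loc[...,1])<.07)&(abs(loc[...,2]-z0)<h);q=loc[mm]
        if len(q)>5:print('  ',z0,len(q),(q[:,:2].min(0)*1000).round(1),(q[:,:2].max(0)*1000).round(1))
    w=dict(top=(200,310,160,250),scene=(220,310,140,220))[n];im=crop(n+'10',*w,7)
    p=np.array(env.get_state()['tcp_pos']);zl=p[2]-.0164+.0125
    box(im,n,p[:2],-10.5,.132,.110,zl,(0,255,0),7,(w[0],w[2]))
    box(im,n,(.5314,.2474),-10.5,.128,.106,.06,(0,0,255),7,(w[0],w[2]))
    cv2.imwrite(f'pics/o_{n}10.png',im)
```

```text
t 18.7 tcp [0.5312 0.2488 0.1258] yaw -10.28 gap 0.0148 F [-0.31 -0.82 -1.78] j [ 0.34  0.21  1.45 -0.    1.48  2.09]
xyz [ 0.3  1.3 25.8] rot [-0.   -0.32  0.22]
   0.06 87 [-65.1 -54.1] [65.8 52.1]
   0.117 576 [-66.4 -52.2] [65.7 58.1]
   0.06 148 [-75.2 -58.4] [61.1 56.4]
   0.117 458 [-73.6 -56.4] [62.1 63. ]
```

View pics/o_scene10.png

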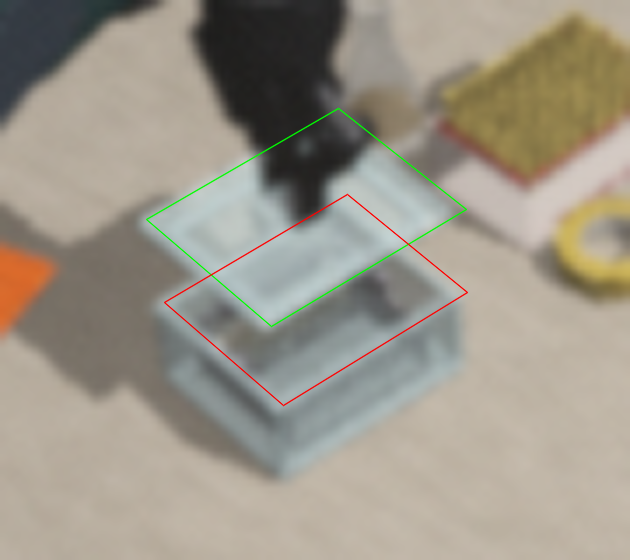

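View pics/o_top10.png

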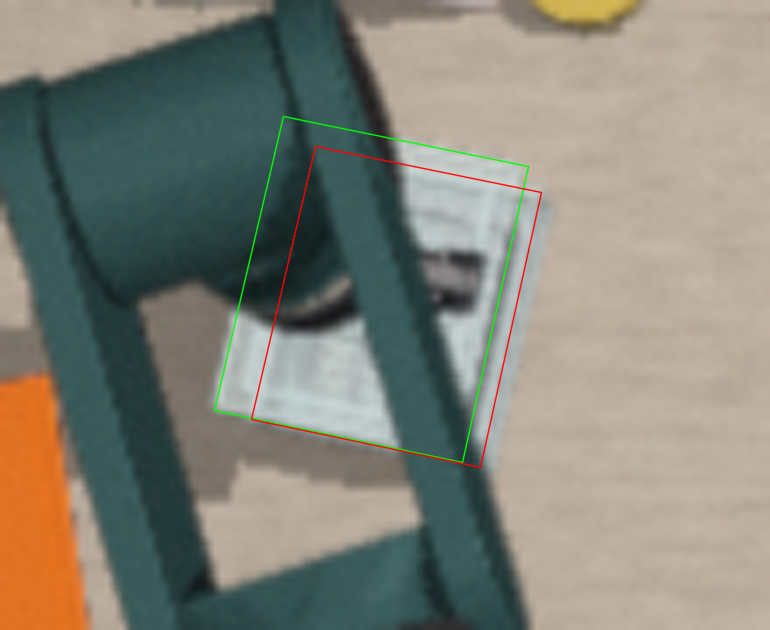

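Request:
jog_arm(delta_rot=[[0,0,0.2],[0,-0.3,0.2],[0,-0.3,0.2],[0,-0.3,0.2],[0,-0.3,0.2],[0,-0.3,0.2],[0,-0.3,0.2],[0,-0.3,0.2]], xyz=[[0,1,2],[0.3,2,7],[0.3,2,14],[0.3,2,22],[0.3,2,30],[0.3,2,36],[0.3,2,40],[0.3,2,40]], hand=[1,1,1,1,1,1,1,1])

```text
time: 19.6
tcp_pos: [0.5308, 0.2462, 0.0846]
orientation: [0.996, -0.092, -0.001, 0.0]
wrist_force: [0.4, 0.6, -2.5]
finger_gap: 0.0148
```

Run:
```python
from h import *
go(.5314,.2474,.08,-10.5)
a=np.radians(-10.5);X=np.array([np.cos(a),np.sin(a)]);Y=np.array([-X[1],X[0]])
shot('top','top11');shot('scene','scene11')
for n in('top','scene'):
    d=np.load(f'pics/{n}11.npz')['d'];P=pts(n,d)
    loc=np.dstack([(P[...,:2]-[.5314,.2474])@X,(P[...,:2]-[.5314,.2474])@Y,P[...,2]])
    for z0,h in ((.045,.015),(.06,.006),(.08,.008)):
        mm=(abs(loc[...,0])<.09)&(abs(loc[...,1])<.07)&(abs(loc[...,2]-z0)<h);q=loc[mm]
        if len(q)>5:print('  ',z0,len(q),(np.percentile(q[:,:2],[0,1,99,100],axis=0).T*1000).round(1).tolist())
    w=dict(top=(200,310,160,250),scene=(225,305,150,215))[n];im=crop(n+'11',*w,7 if n=='top' else 9)
    cv2.imwrite(f'pics/o_{n}11.png',im)
```

```text
t 19.6 tcp [0.5308 0.2462 0.0846] yaw -10.53 gap 0.0148 F [ 0.43  0.55 -2.51] j [0.34 0.24 1.49 0.   1.41 2.09]
xyz [ 0.3 -1.3  4.6] rot [ 0.04  0.08 -0.03]
   0.045 41 [[-65.3, -57.3, 64.5, 64.6], [-54.1, -53.9, 10.4, 51.5]]
   0.06 19 [[-65.3, -60.2, 63.7, 64.4], [-54.5, -54.4, 32.8, 51.5]]
   0.08 569 [[-66.1, -65.6, 64.3, 65.7], [-54.8, -54.4, 53.6, 55.4]]
   0.045 294 [[-75.2, -74.1, 58.0, 60.0], [-59.8, -57.6, 52.9, 56.0]]
   0.06 108 [[-75.0, -72.7, 59.0, 60.0], [-58.9, -57.3, 51.3, 55.3]]
   0.08 529 [[-74.8, -72.6, 58.0, 62.0], [-58.8, -55.6, 54.7, 57.7]]
```

View pics/o_scene11.png

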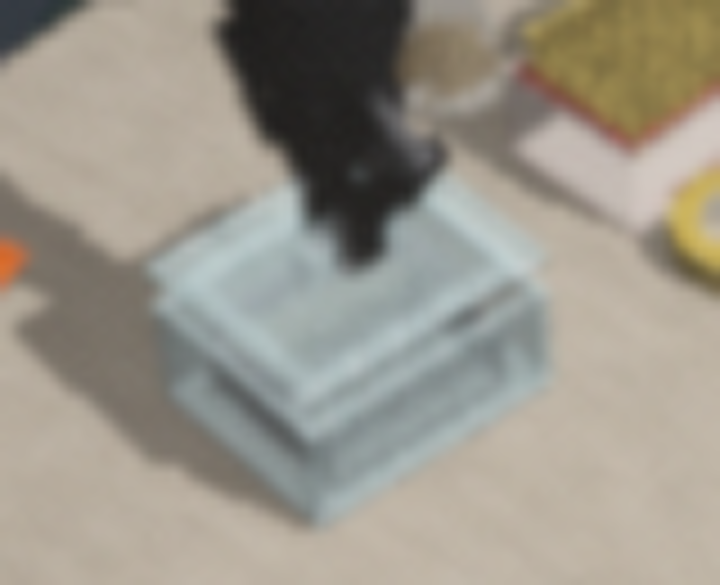

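View pics/o_top11.png

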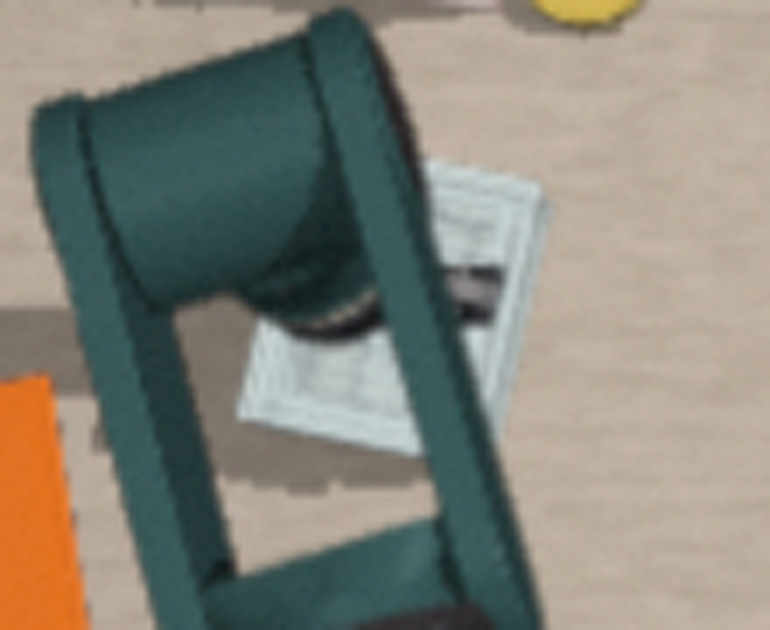

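The lid is over the rim and centred to about 1 mm in both cameras; in the scene crop its corners at (155,270), (300,400) and (545,250) sit evenly over the rim. I'll lower it slowly.

Request:
jog_arm(delta_rot=[[0,0,0],[0,0,0],[0,0,0],[0,0,0],[0,0,0]], xyz=[[0,0,1.5],[0,0,3.5],[0,0,5.5],[0,0,7],[0,0,7]], hand=[1,1,1,1,1])

```text
time: 20.2
tcp_pos: [0.5313, 0.2463, 0.0784]
orientation: [0.996, -0.092, -0.0, 0.0]
wrist_force: [0.2, 0.1, -2.3]
finger_gap: 0.0149
```

Request:
jog_arm(delta_rot=[[0,0,0],[0,0,0],[0,0,0],[0,0,0]], xyz=[[0,0,0.7],[0,0,1.5],[0,0,2.2],[0,0,2.2]], hand=[1,1,1,1])

```text
time: 20.6
tcp_pos: [0.5312, 0.2462, 0.0761]
orientation: [0.996, -0.092, -0.0, 0.0]
wrist_force: [0.1, -0.4, -1.6]
finger_gap: 0.0146
```

Still free at the lip height (0.0764).

Request:
jog_arm(delta_rot=[[0,0,0],[0,0,0],[0,0,0],[0,0,0]], xyz=[[0,0,0.7],[0,0,1.4],[0,0,2],[0,0,2]], hand=[1,1,1,1])

```text
time: 21.0
tcp_pos: [0.5311, 0.2462, 0.0739]
orientation: [0.996, -0.092, -0.0, 0.0]
wrist_force: [-0.2, 0.4, -3.0]
finger_gap: 0.0147
```

Request:
jog_arm(delta_rot=[[0,0,0],[0,0,0],[0,0,0],[0,0,0]], xyz=[[0,0,0.5],[0,0,1],[0,0,1.5],[0,0,1.5]], hand=[1,1,1,1])

```text
time: 21.4
tcp_pos: [0.531, 0.2462, 0.0723]
orientation: [0.996, -0.092, -0.0, 0.0]
wrist_force: [0.7, -0.6, -3.1]
finger_gap: 0.0147
```

The lip is inside the rim with no contact. Seating should come at about 0.0689.

Request:
jog_arm(delta_rot=[[0,0,0],[0,0,0],[0,0,0],[0,0,0]], xyz=[[0,0,0.7],[0,0,1.4],[0,0,2],[0,0,2]], hand=[1,1,1,1])

```text
time: 21.8
tcp_pos: [0.5309, 0.2462, 0.0701]
orientation: [0.996, -0.092, -0.001, 0.0]
wrist_force: [0.3, -0.0, -2.1]
finger_gap: 0.0146
```

Request:
jog_arm(delta_rot=[[0,0,0],[0,0,0],[0,0,0],[0,0,0]], xyz=[[0,0,0.5],[0,0,1],[0,0,1.4],[0,0,1.4]], hand=[1,1,1,1])

```text
time: 22.2
tcp_pos: [0.531, 0.2462, 0.069]
orientation: [0.996, -0.092, -0.0, 0.0]
wrist_force: [-0.4, 0.0, -0.9]
finger_gap: 0.0149
```

Request:
jog_arm(delta_rot=[[0,0,0],[0,0,0],[0,0,0]], xyz=[[0,0,0.4],[0,0,0.7],[0,0,0.7]], hand=[1,1,1])

```text
time: 22.5
tcp_pos: [0.5311, 0.2462, 0.0689]
orientation: [0.996, -0.092, -0.0, 0.0]
wrist_force: [-1.5, -0.0, 1.5]
finger_gap: 0.0149
```

Seated at 0.0689. I'll release and withdraw.

Request:
jog_arm(delta_rot=[[0,0,0],[0,0,0],[0,0,0],[0,0,0],[0,0,0]], xyz=[[0,0,-0.3],[0,0,-0.3],[0,0,-0.3],[0,0,-0.3],[0,0,-0.3]], hand=[0.85,0.7,0.5,0.4,0.4])

```text
time: 23.0
tcp_pos: [0.5313, 0.2462, 0.0693]
orientation: [0.996, -0.092, 0.0, 0.0]
wrist_force: [0.4, -0.3, 0.2]
finger_gap: 0.0515
```

Request:
jog_arm(delta_rot=[[0,0,0],[0,0,0],[0,0,0],[0,0,0],[0,0,0],[0,0,0],[0,0,0],[0,0,0]], xyz=[[0,0,-5],[0,0,-15],[0,0,-35],[0,0,-60],[0,0,-85],[0,30,-100],[0,70,-100],[0,110,-100]], hand=[0.4,0.4,0.4,0.4,0.4,0.4,0.4,0.4])

```text
time: 23.8
tcp_pos: [0.5117, 0.1375, 0.1716]
orientation: [0.996, -0.091, 0.002, -0.0]
wrist_force: [1.2, 0.6, -0.3]
finger_gap: 0.0512
```

Request:
jog_arm(delta_rot=[[0,0,0],[0,0,0],[0,0,0],[0,0,0],[0,0,0],[0,0,0],[0,0,0]], xyz=[[0,40,0],[0,80,0],[0,120,0],[0,150,0],[0,170,0],[0,170,0],[0,170,0]], hand=[0.4,0.4,0.4,0.4,0.4,0.4,0.4])

```text
time: 24.5
tcp_pos: [0.4811, -0.0297, 0.1724]
orientation: [0.996, -0.092, 0.003, -0.001]
wrist_force: [0.6, -0.2, -0.8]
finger_gap: 0.0512
```

Run:
```python
from h import *
go(.5314,.2474,.08,-10.5)
shot('top','top12');shot('scene','scene12')
d=np.load('pics/top12.npz')['d'];P=pts('top',d)
a=np.radians(-10.5);X=np.array([np.cos(a),np.sin(a)]);Y=np.array([-X[1],X[0]])
loc=np.dstack([(P[...,:2]-[.5314,.2474])@X,(P[...,:2]-[.5314,.2474])@Y,P[...,2]])
m=(abs(loc[...,0])<.06)&(abs(loc[...,1])<.05)&~((abs(loc[...,0])<.032)&(abs(loc[...,1])<.015));q=loc[m]
A=np.c_[q[:,:2],np.ones(len(q))];print('plane',np.linalg.lstsq(A,q[:,2],rcond=None)[0],'z med',np.median(q[:,2]))
m=(abs(loc[...,0])<.1)&(abs(loc[...,1])<.08)&(loc[...,2]>.05);q=loc[m]
print(cv2.minAreaRect((q[:,:2]*1000).astype(np.float32)))
cv2.imwrite('pics/c14.png',crop('scene12',220,310,140,220,7));cv2.imwrite('pics/c15.png',crop('top12',190,350,140,260,5))
```

```text
t 24.5 tcp [ 0.4811 -0.0297  0.1724] yaw -10.5 gap 0.0512 F [ 0.56 -0.17 -0.82] j [-0.18 -0.05  1.63  0.    1.56  1.57]
xyz [  -1.5 -281.4   92.8] rot [-0.1 -0.3 -0. ]
plane [0.00345632 0.00151057 0.06407593] z med 0.0640738908470615
((0.24736785888671875, 0.4283103942871094), (132.3699188232422, 110.88533020019531), 0.3612315058708191)
```

View pics/c14.png

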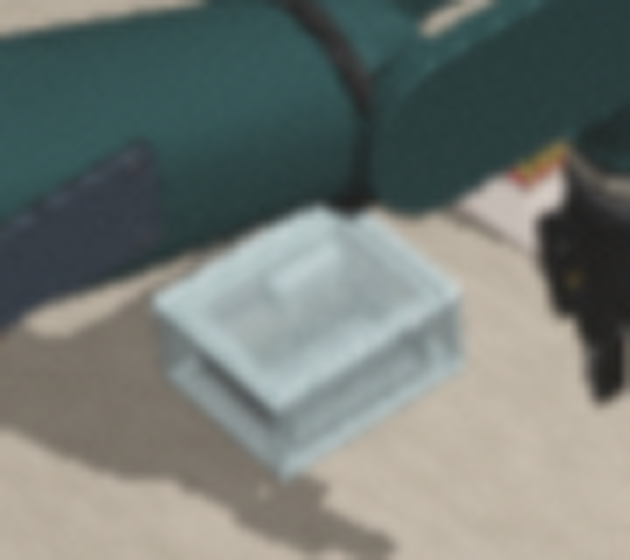

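View pics/c15.png

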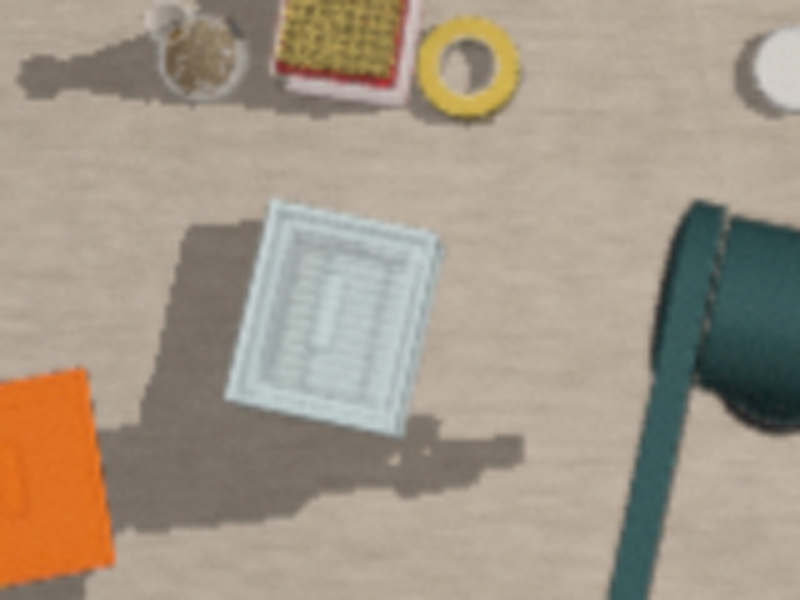

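The lid lies flush. Its plate tilts less than 0.004 rad, its top reads z = 64.1 mm (65 expected, with the bench reading 1.3 mm low), and it is centred within 1 mm. The bystanders haven't moved. I'll hand in.

```bash
python3 -c "
from h import *
print(np.abs(env.get_state()['joint_velocities']).max()); print(env.sign_off())"
```

```text
0.009112812161180494
the job is handed in; nothing more can be done
None
```

I finished the job and handed it in at about 24.5 s of the 64 s; the hand-in gives no verdict. I carried the rack by its handle from the tray into the glass dish, pushed the handle over flat, then put the lid on, let go and moved clear.

**What the last checks showed**
- **Rack:** it made contact at the height expected for standing on the dish floor, and the push and pull at the wrist stayed under about 5 N in every reading.
- **Handle:** before the lid went on, the cameras showed it lying flat along the side of the dish, with its top below the rim. I did not measure its angle exactly.
- **Lid:** it went in without touching the sides and seated at the predicted height. It lies level (about 0.004 rad off), within 1 mm of centre and 0.01 rad of the dish's line.
- **Other things:** the flask, the tape and the orange lid look unmoved in the last picture. I did not recheck the petri dish or the purple rack after the end, but the arm never worked near them.

**Where readings disagreed**
- **Scene camera:** it placed things about 6 mm off the top camera. I only used it to compare one object with another, and both cameras then agreed to about 1 mm just before the lid went in.
- **Lid height:** the depth reading was about 1 mm low, in line with the bench itself, which read 1.3 mm low.

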